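# Lock the child-proof cap on the track-cleaner bottle

### The job

The bottle of track-cleaning solvent in the wooden caddy has been left open: take its dark grey push-and-turn cap from the metal tray, set it over the neck, turn it clockwise under light pressure until its hidden lugs drop into the gaps of the collar, then press it down against its spring and turn it on until you feel the stop, and let go so that it springs up locked. Press no harder than the spring needs (more than 30 N crushes the seal) and do not wrench it against the stop. Leave the bottle standing in its pocket and leave the models and the cleaning block where they are.

Things in the scene. Friction and masses are not known exactly. Their poses are not given: they have to be found in the camera images.
- cap: dark grey round push-and-turn cap, 51 mm across its ribs, 26 mm high, about 30 g, standing mouth down on the tray. Origin: centre of its lower edge, z up. Skirt 3 mm thick, bore 44.8 mm. Inside, 120 degrees apart, three lugs: 7 mm wide, 4 mm high, undersides 2 mm above the lower edge, reaching in to 17.8 mm from the axis. Their angle differs each time and does not show outside: find it by feel
- cap_disc: white seal disc, 40 mm across, 2 mm thick, hanging on a spring inside the cap, out of sight. Origin: centre of its underside, at rest 11 mm above the cap's lower edge. It presses on the bottle's rim and yields upwards into the cap: travel 8 mm, 1.8 N per mm, no preload, so 14.4 N at the end of its travel, then a hard stop; over 30 N crushes the seal
- bottle: white flat-sided solvent bottle, body 52 (x) x 80 (y) x 104 mm high, shoulder and foot of the neck to 122 mm, open round neck with its rim at 150 mm; 0.25 to 0.45 kg; standing loose (1 mm play each side) in the caddy pocket, which keeps it from turning. Origin: centre of its underside, z up. Neck 33 mm across; round it a 42 mm collar whose top is 4 mm below the rim (40 mm across in its first 1 mm)
- bottle_rim (a point): centre of the bottle's open mouth at rim height. Lower edge of the cap relative to it: 6 mm below while the lugs ride on the collar, 11 mm below when they hang in the gaps and the disc just touches, 17 mm below to clear the teeth (10.8 N of spring), 19 mm below at the hard stop, 14 mm below when locked
- neck_gap (a point): one of three gaps in the neck's collar, 46 degrees wide, centred 65, 185 and 305 degrees anticlockwise (from above) from the bottle's +x: only there do the cap's lugs drop through (12 degrees of play either way); elsewhere they ride on the collar, smooth all round between the gaps. This point: the middle of a gap at the collar's top, 19 mm from the axis
- neck_lock (a point): one of three lock recesses, at 0, 120 and 240 degrees, each 65 degrees clockwise of a gap. Under the collar the lugs must clear a tooth that ends 11 mm below the rim, then reach this recess (ceiling 8 mm below the rim, 10 degrees of play either way), closed on its far side by a stop. This point: middle of its ceiling, 19 mm from the axis
- caddy: fixed light-wood caddy, 74 (x) x 190 (y) x 50 mm high, walls 10 mm, floor 8 mm; bottle pocket centred at y -44 mm, pocket for the cleaning block at y +45 mm. Origin: centre of its underside
- tray: fixed shallow aluminium tray, 150 (x) x 190 (y) mm, floor 3 mm thick, rim 9 mm high; the cap stands on its floor. It and the caddy may have swapped sides. Origin: centre of its underside
- wagon: black open hopper wagon, 36 x 135 x 42 mm, on the model track beyond the work; leave alone. Origin: centre of its underside on the rails, long axis y
- loco: blue diesel locomotive, 34 x 150 x 50 mm, on the same track; leave alone. Origin: centre of its underside on the rails, long axis y
- eraser: brown track-cleaning rubber block, 46 x 70 x 20 mm, lying in the caddy's other pocket; leave alone. Origin: centre of its underside
- lorry: small orange tipper lorry, 28 x 70 x 32 mm, on the dark ground strip between the work and the track; leave alone. Origin: centre of its underside, long axis y
Not all that is in view belongs to the job. There is more than one size of the cap; the job needs the largest.

How it is judged:
By the outcome, as a careful person would: the job done as asked, in the order asked, and still so for the second after the job is handed in, with the robot touching nothing.
It also fails if it takes over 72 s, if anything falls off the work surface, if the arm or the gripper's body presses on something with over 40 N, if the wrist force passes 120 N, or if a joint passes its speed limit or range.

### The arm

A 6-joint arm with a two-finger parallel gripper is mounted at the origin on the work surface. World frame = base frame: x ahead of the robot, y to its left, z up, the work surface at z = 0. Lengths are in mm, angles in degrees, forces in N, time in s.
With the tool pointing down it reaches from about 375 to 900 mm from the base axis. Payload 3.1 kg.
Tool frame: the origin (TCP) lies midway between the tips of the shut fingers; the grasp point (between the pads) lies 19 mm behind it; z points along the fingers, y is the line along which they close (so a half turn about z gives the same grasp; the last joint's range is limited). The gripper opens to 87 mm and grips with 3 to 60 N. Pads are 19 mm wide; open, the fingers measure 117 mm over their backs; the gripper's body (75 mm by 190 mm) begins 51 mm behind the grasp point.
Start: joints at [-79.326, 30.224, 82.088, -0, 67.689, -10.227], TCP at [222.998, -583.84, 222.548] pointing down, gripper open.
Joint ranges: [-176.69, 176.69], [-43.24, 126.21], [12.49, 139.97], [-82, 262], [0, 151.66], [-163.58, 163.58]. Speed limits (degrees/s): [159.86, 159.86, 180, 180, 180, 180].

### API

Orientations are given as a 3x3 rotation matrix whose columns are the frame's x, y, z axes.
In Python, from plant import arm, camera, camera_model, ticket, find_in, outline_of gives the robot as it stands.
- The arm moves only by the tool apply_moves, never from a script. Its argument "increments" is a list of rows, each a list of 7 numbers: the turn, a rotation vector about the tool's x, y, z in rad, then the shift along the tool's x, y, z in m, then the opening, from 0 (shut) to 1 (fully open). A call has 1 to 12 rows; each row is the pose to reach, as a shift and turn from the pose commanded when the call began, along the tool's axes at that moment; what a row does not reach only later rows make up. A row lasts 1/8 s, in which the tool goes at most 62.5 mm and 10.7 degrees, less where a joint would pass 70% of its speed; a pose out of reach is approached as far as the arm can. A call with a gripper value outside its range is refused whole. The fingers move at their own pace and stop on an object; "squeeze" is the grip in N (left out, the last holds). Time passes only in rows, so rows that repeat a pose let the fingers close. It gives the time, the measured TCP pose, the force, the opening and the grip force at its end, in the units of the state.
- arm.get_state(): the state, without advancing time (a new reading comes with each control period).
- camera(name): name is "scene" or "top" or "wrist"; returns the picture (384x512x3 uint8, red, green, blue); there is no depth.
- camera_model(name): a dict with "camera_matrix" (3x3 intrinsics, pixels), "dist" ([k1, k2, p1, p2, k3] as OpenCV has them; the pictures are not rectified), "pose" (4x4, takes a point from camera to world coordinates). Camera axes: x right, y down, z forward; pixel columns grow to the right and rows downward; lengths in mm; the calibration is good to about 2 mm. A picture is of the moment at which its call begins: read the wrist's pose just before it. camera_model takes no time and is no camera call; for the wrist camera it gives the pose at the moment of the call.
- ticket.sign_off(): hands the job in; it is judged then, once.
Trained networks look in the newest picture that a camera, given by its name, has taken for a name from the list of things; names that differ only in an ending like _2 or _b are one class to them, and where a whole thing is asked for, a point or a joint stands for the part that bears it (a point fixed in the world has none). Each returns a list of dicts, best first, with "score" (0 to 1); they miss things now and then, are a little off and sometimes report something else, mostly with a low value. They report only what shows in the picture. A call takes as long as a camera call. They do not tell look-alikes from the thing itself.
- find_in(query, camera): "box" ([centre column, centre row, width, height] in pixels, round what is visible of it).
- outline_of(query, camera): "region" (384x512 bool, what is visible of it) and "box" ([centre column, centre row, width, height] in pixels, round what is visible of it).
The state is a dict: "time_s": time; "joint_positions": joint angles; "dq": joint speeds; "effort": joint torques, N m; "tool_pos": TCP position; "orientation": TCP orientation; "force": force on the tool from outside, world axes, zero at the start; "wrist_torque": the same for the moment, N m; "gripper_width": finger opening in mm; "grasp_force": force on a finger pad.
Only numpy, scipy, OpenCV 4.12 (cv2) and the standard library are available. Lean on these libraries where they do the work, as an engineer would, in place of code of your own. Each camera call takes 0.05 s, during which the arm holds its last target. There are 200 camera calls.

## Working session

There is one attempt and no reset: what is moved stays moved. The work goes in short steps, Python scripts to look and compute and a tool call to move; the robot and the scene stay as the last step left them, time stands still between calls to the robot, and variables do not carry over. Pictures are saved under pics/ and viewed, at most 10 in all, crops included, and the job is handed in when it is done.

Besides the shell and the picture viewer there is one more tool, called as name([rows], argument=value, ...), one row to a line, values as JSON. apply_moves: Moves the arm, as the interface text tells. Its arguments: {"type":"object","properties":{"increments":{"type":"array","items":{"type":"array","items":{"type":"number"}}},"squeeze":{"type":"number"}},"required":["increments"]}

```bash
mkdir -p pics; ls; cat > h.py <<'E'
import numpy as np, cv2
from plant import arm, camera, camera_model, ticket, find_in, outline_of
def ray(m,uv):
    p=cv2.undistortPoints(np.array([[uv]],float),np.array(m["camera_matrix"]),np.array(m["dist"]))[0,0]
    T=np.array(m["pose"]); return T[:3,3],T[:3,:3]@np.array([p[0],p[1],1])
def at_z(m,uv,z):
    o,d=ray(m,uv); return o+d*(z-o[2])/d[2]
def proj(m,P):
    T=np.linalg.inv(np.array(m["pose"])); R,t=T[:3,:3],T[:3,3]
    return cv2.projectPoints(np.array(P,float).reshape(-1,1,3),cv2.Rodrigues(R)[0],t,np.array(m["camera_matrix"]),np.array(m["dist"]))[0][:,0]
def save(n,im): cv2.imwrite(n,im[:,:,::-1])
E
python3 - <<'E'
from h import *
s=arm.get_state(); print(s["tool_pos"],np.round(s["orientation"],3).tolist(),s["force"],s["gripper_width"])
for c in ("scene","top"):
    im=camera(c); save(f"pics/{c}0.png",im); m=camera_model(c); print(c,np.round(m["pose"],2).tolist())
    for q in ("cap","bottle","bottle_rim","caddy","tray"):
        for r in find_in(q,c)[:4]: print(c,q,np.round(r["box"],1),round(r["score"],2))
print(s["time_s"],arm.get_state()["time_s"])
E
```

```text
pics
[ 222.84737427 -583.13383064  221.56882263] [[0.934, 0.357, -0.0], [0.357, -0.934, 0.002], [0.0, -0.002, -1.0]] [ 1.25334751 -0.30926262  0.13796557] 87.2794947116148
scene [[-0.37, 0.52, -0.77, 1305.86], [0.93, 0.22, -0.29, 263.67], [0.02, -0.83, -0.56, 671.42], [0.0, 0.0, 0.0, 1.0]]
scene cap [202.3 200.6  14.4  18.8] 0.8
scene cap [262.1 200.8  16.6  10.7] 0.7
scene cap [233.1 175.2   9.    5. ] 0.64
scene bottle [304.4 208.4  35.8  44.7] 0.98
scene bottle_rim [307.1 209.5  33.8  52.6] 0.62
scene caddy [318.3 239.4  80.8  44.4] 0.88
scene tray [205.4 203.2  70.8  41.5] 0.75
top [[0.06, -0.97, 0.22, 376.93], [-1.0, -0.06, 0.01, -18.11], [0.01, -0.22, -0.98, 1004.98], [0.0, 0.0, 0.0, 1.0]]
top cap [346.4 237.9  28.5  22.1] 0.92
top cap [268.  259.6  15.8  20.8] 0.62
top cap [328.  312.8  16.3  17.9] 0.58
top bottle [197.2 208.9  43.9  34.5] 0.73
top bottle [344.  238.2  30.7  23.9] 0.69
top bottle_rim [197.4 207.8  46.3  37. ] 0.95
top bottle_rim [345.5 237.3  27.8  22.8] 0.52
top caddy [179.6 210.5  90.6  52.2] 0.58
top tray [344.5 243.3  94.4  78. ] 0.61
0.0 0.6
```

View pics/top0.png

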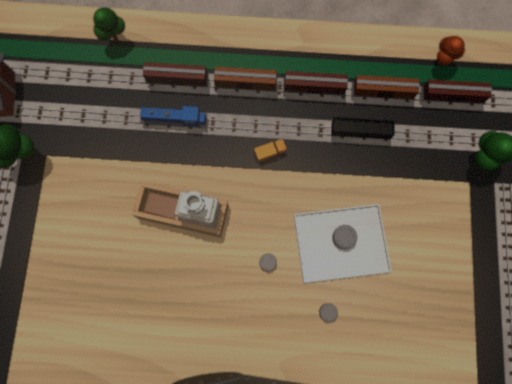

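View pics/scene0.png

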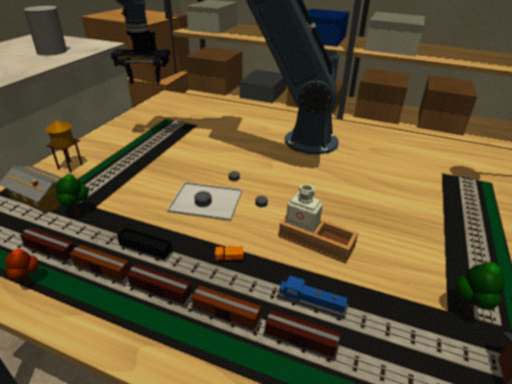

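```bash
python3 - <<'E'
from h import *
m=camera_model("top")
for n,uv,z in (("cap",(346.4,237.9),16),("c2",(268,259.6),15),("c3",(328,312.8),15),("bottle",(197.4,208),130),("caddy",(179.6,210.5),50),("tray",(344.5,243.3),5)): print(n,at_z(m,uv,z).round(1))
m=camera_model("scene")
for n,uv,z in (("a",(202.3,200.6),16),("b",(262,200.8),15),("c",(233,175),15)): print(n,at_z(m,uv,z).round(1))
E
```

```text
cap [ 520.9 -205.4   16. ]
c2 [463.6 -39.   15. ]
c3 [ 361.5 -170.3   15. ]
bottle [544.1 105.7 130. ]
caddy [551.6 154.   50. ]
tray [ 510.4 -203.6    5. ]
a [ 536.5 -192.3   16. ]
b [466.8 -29.9  15. ]
c [ 370.9 -167.6   15. ]
```

The top view shows the large cap on the tray at (345,237), about (521,-205) mm. The small caps are off the tray at (268,262) and (328,312). The open bottle stands in the caddy at (197,207), about (544,106) mm. The scene view agrees: cap on the tray at (203,199), bottle neck at (306,190).

apply_moves([
  [0,0,-0.2,0.045,-0.03,0,1],
  [0,0,-0.38,0.09,-0.055,0,1],
  [0,0,-0.56,0.135,-0.08,0.01,1],
  [0,0,-0.74,0.18,-0.108,0.02,1],
  [0,0,-0.92,0.225,-0.135,0.03,1],
  [0,0,-1.1,0.27,-0.162,0.04,1],
  [0,0,-1.28,0.31,-0.187,0.05,1],
  [0,0,-1.46,0.35,-0.21,0.06,1],
  [0,0,-1.64,0.38,-0.228,0.065,1],
  [0,0,-1.82,0.4,-0.24,0.07,1],
  [0,0,-2.0,0.412,-0.247,0.072,1],
  [0,0,-2.15,0.412,-0.247,0.072,1],
])

```text
time_s: 2.1
tool_pos: [520.5, -205.0, 150.5]
orientation: [[-0.814, 0.581, 0.0], [0.581, 0.814, 0.0], [-0.0, 0.0, -1.0]]
force: [-0.7, 0.2, -0.1]
gripper_width: 86.9
grasp_force: 0.0
```

```bash
cat > look.py <<'E'
import sys
from h import *
q,z,n=sys.argv[1],float(sys.argv[2]),sys.argv[3]
s=arm.get_state(); m=camera_model("wrist"); im=camera("wrist"); save(f"pics/{n}.png",im)
R=np.array(s["orientation"]); p=np.array(s["tool_pos"])
print(s["time_s"],p.round(1),"yaw",np.degrees(np.arctan2(R[1,0],R[0,0])).round(1),"j",np.round(s["joint_positions"],1),"cam",np.array(m["pose"])[:3,3].round(1), "fwd",np.array(m["pose"])[:3,2].round(2),"F",np.round(s["force"],1))
for r in outline_of(q,"wrist")[:4]:
    b=r["box"]; P=at_z(m,b[:2],z); print(np.round(b,1),round(r["score"],2),P.round(1),"tool d",(R.T@(P-p)).round(1))
    c=max(cv2.findContours(r["region"].astype(np.uint8),0,2)[0],key=len)
    if len(c)>5: print("  ell",[np.round(a,1) for a in cv2.fitEllipse(c)])
E
python3 look.py cap 16 w0
```

```text
2.1 [ 520.5 -205.   150.5] yaw 144.5 j [-33.   30.7  95.6   0.   53.7 -87.5] cam [ 452.9 -157.9  311.7] fwd [ 0.24 -0.17 -0.95] F [-0.7  0.2 -0.1]
[370.4  23.9  51.8  47.8] 0.96 [459.6 -40.3  16. ] tool d [145.3  98.7 134.5]
  ell [array([370.6,  22.8]), array([42.7, 52.9]), np.float64(41.0)]
[266.  182.6  48.2  49.8] 0.74 [ 525.2 -198.4   16. ] tool d [ -0.    8.1 134.5]
  ell [array([264.6, 182.1]), array([50.5, 52.5]), np.float64(179.2)]
[187.4  23.2  45.   46.4] 0.65 [ 365.8 -171.4   16. ] tool d [145.5 -62.4 134.4]
  ell [array([187.9,  20.7]), array([43.1, 51.8]), np.float64(154.1)]
```

View pics/w0.png

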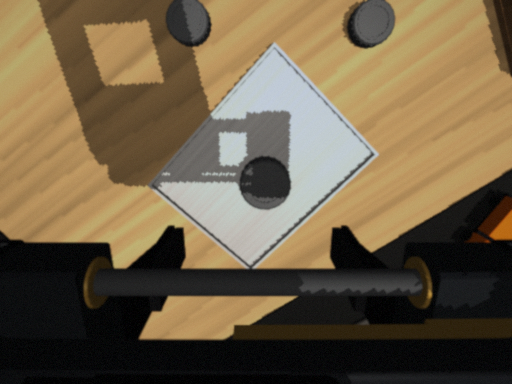

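```bash
python3 - <<'E'
from h import *
m=camera_model("wrist"); print(np.round(m["camera_matrix"],0).tolist(),np.round(m["dist"],3))
im=cv2.imread("pics/w0.png")
for q in ((520.9,-205.4),(525.2,-198.4)):
  for z in (3,29): print(q,z,proj(m,[[q[0],q[1],z],[q[0]+25.5,q[1],z],[q[0],q[1]+25.5,z]]).round(1).tolist())
cv2.imwrite("pics/w0c.png",cv2.resize(im[110:260,170:370],None,fx=3.5,fy=3.5))
E
```

```text
[[301.0, 0.0, 257.0], [0.0, 301.0, 192.0], [0.0, 0.0, 1.0]] [-0.014  0.     0.     0.     0.   ]
(520.9, -205.4) 3 [[258.8, 179.6], [272.6, 198.0], [278.6, 165.8]]
(520.9, -205.4) 29 [[258.9, 186.4], [273.8, 206.3], [280.4, 171.6]]
(525.2, -198.4) 3 [[266.5, 179.0], [280.2, 197.5], [286.4, 165.2]]
(525.2, -198.4) 29 [[267.3, 185.9], [282.0, 205.7], [288.9, 171.0]]
```

The wrist view shows the large cap on the tray at (265,182). Its 50 px width matches 51 mm, at about (524.5,-199) mm, and there is room for the fingers on both sides. I'll go lower and check again.

apply_moves([
  [0,0,0,0,0.004,0.03,0.9],
  [0,0,0,0,0.0075,0.06,0.9],
  [0,0,0,0,0.0075,0.085,0.9],
  [0,0,0,0,0.0075,0.095,0.9],
  [0,0,0,0,0.0075,0.095,0.9],
  [0,0,0,0,0.0075,0.095,0.9],
])

```text
time_s: 2.95
tool_pos: [524.8, -200.6, 56.5]
orientation: [[-0.809, 0.587, 0.002], [0.587, 0.809, -0.001], [-0.002, 0.0, -1.0]]
force: [-0.1, 0.5, 0.2]
gripper_width: 78.6
grasp_force: 0.0
```

```bash
python3 look.py cap 16 w1
```

```text
2.95 [ 524.8 -200.6   56.5] yaw 144.0 j [-32.3  39.3  98.6   0.   42.  -86.4] cam [ 457.3 -152.7  217.6] fwd [ 0.24 -0.18 -0.95] F [-0.1  0.5  0.2]
[144.9  11.   58.6  22. ] 0.78 [ 378.3 -177.9   16. ] tool d [132.  -67.7  40.2]
  ell [array([139.4, -18.8]), array([63.2, 86.3]), np.float64(141.8)]
[411.5  11.8  63.7  22.2] 0.58 [471.5 -49.6  16. ] tool d [131.9  90.9  40.2]
  ell [array([428. , -43.7]), array([ 77.9, 144.9]), np.float64(30.8)]
```

View pics/w1.png

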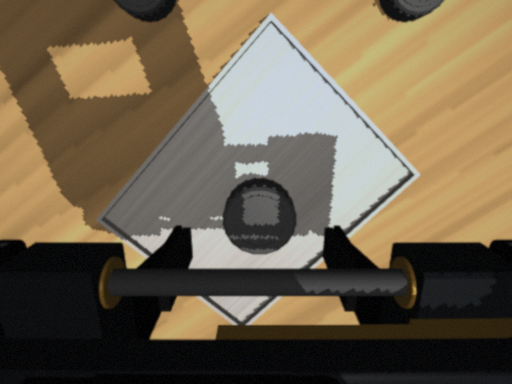

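The cap spans columns 222–297 and rows 177–254, so its centre is at (259.5,215.5), midway between the fingers.

```bash
python3 - <<'E'
from h import *
m=camera_model("wrist");s=arm.get_state();R=np.array(s["orientation"]);p=np.array(s["tool_pos"])
print("tcp px",proj(m,[p]).round(1))
a=np.linspace(0,2*np.pi,60)
for P in ([524.8,-200.6],at_z(m,(259.5,215.5),16)[:2]):
  print(np.round(P,1),(R.T@(np.r_[P,16]-p)).round(1))
  e=np.vstack([proj(m,np.c_[P[0]+25.5*np.cos(a),P[1]+25.5*np.sin(a),0*a+z]) for z in (3,29)]); print(e.min(0).round(1),e.max(0).round(1))
E
```

```text
tcp px [[258.6 243.4]]
[ 524.8 -200.6] [ 0.1 -0.1 40.6]
[220.8 178.6] [295.8 257.9]
[ 524.1 -199. ] [ 1.5  0.8 40.6]
[222.1 176.7] [297.2 256.1]
```

apply_moves([
  [0,0,0,0.002,0.0008,0.02,0.9],
  [0,0,0,0.002,0.0008,0.038,0.9],
  [0,0,0,0.002,0.0008,0.046,0.9],
  [0,0,0,0.002,0.0008,0.0495,0.9],
  [0,0,0,0.002,0.0008,0.0495,0.7],
  [0,0,0,0.002,0.0008,0.0495,0.4],
  [0,0,0,0.002,0.0008,0.0495,0.4],
  [0,0,0,0.002,0.0008,0.0495,0.4],
  [0,0,0,0.002,0.0008,0.0495,0.4],
], squeeze=25)

```text
time_s: 4.18
tool_pos: [523.2, -198.3, 6.4]
orientation: [[-0.81, 0.587, 0.001], [0.587, 0.81, -0.0], [-0.001, 0.0, -1.0]]
force: [0.5, 0.3, 2.2]
gripper_width: 50.4
grasp_force: 25.4
```

apply_moves([
  [0,0,0,0,0,-0.03,0.4],
  [0,0,-0.1,0,0,-0.08,0.4],
  [0,0,-0.27,0.015,0.03,-0.13,0.4],
  [0,0,-0.44,0.035,0.07,-0.175,0.4],
  [0,0,-0.61,0.058,0.115,-0.205,0.4],
  [0,0,-0.78,0.08,0.16,-0.205,0.4],
  [0,0,-0.95,0.103,0.205,-0.205,0.4],
  [0,0,-1.12,0.125,0.25,-0.205,0.4],
  [0,0,-1.29,0.148,0.295,-0.205,0.4],
  [0,0,-1.46,0.163,0.326,-0.205,0.4],
  [0,0,-1.6,0.17,0.341,-0.205,0.4],
  [0,0,-1.67,0.17,0.341,-0.205,0.4],
])

```text
time_s: 5.68
tool_pos: [584.9, 179.4, 210.6]
orientation: [[-0.499, -0.867, -0.001], [-0.867, 0.499, 0.0], [0.0, 0.001, -1.0]]
force: [0.3, 0.1, 0.8]
gripper_width: 50.2
grasp_force: 25.4
```

apply_moves([
  [0,0,0,0,0,0,0.4],
  [0,0,0,0,0,0,0.4],
])

```text
time_s: 5.92
tool_pos: [585.1, 177.5, 210.9]
orientation: [[-0.505, -0.863, -0.001], [-0.863, 0.505, -0.0], [0.0, 0.0, -1.0]]
force: [1.0, -0.1, -0.3]
gripper_width: 50.1
grasp_force: 25.4
```

```bash
python3 look.py bottle 158 w2
```

```text
5.925 [585.1 177.5 210.9] yaw -120.3 j [   6.4   29.9   84.8    0.    65.3 -143.3] cam [542.9 106.5 372.2] fwd [ 0.15  0.26 -0.96] F [ 1.  -0.1 -0.3]
[251.4 106.   84.6 101.7] 0.61 [549.  108.6 158. ] tool d [77.6 -3.6 52.9]
  ell [array([251.7, 108.2]), array([ 68.9, 108.2]), np.float64(159.4)]
```

View pics/w2.png

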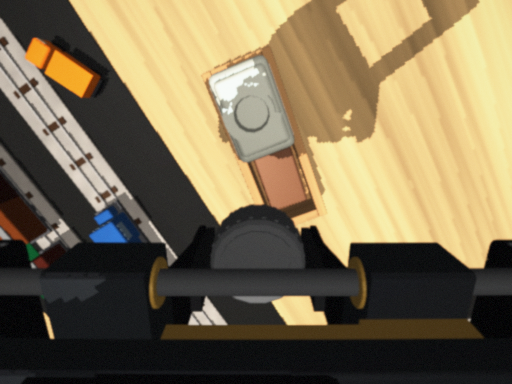

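The bottle neck is at about (252,112), with the held cap at (258,255) between the fingers. I'll zoom in on the neck.

```bash
python3 - <<'E'
from h import *
m=camera_model("wrist"); im=cv2.imread("pics/w2.png")
a=np.linspace(0,2*np.pi,90)
c=cv2.resize(im[60:180,190:320],None,fx=5,fy=5,interpolation=cv2.INTER_CUBIC)
P=at_z(m,(252,113),158); print(P.round(1))
b=c.copy()
for r,z,col in ((16.5,158,(0,0,255)),(20,154,(0,255,0))):
  e=proj(m,np.c_[P[0]+r*np.cos(a),P[1]+r*np.sin(a),0*a+z]); e=((e-[190,60]+.5)*5).astype(int)
  cv2.polylines(b,[e],True,col,1)
cv2.imwrite("pics/w2c.png",cv2.resize(np.hstack([c,b]),(800,370)))
E
```

```text
[551.2 112.7 158. ]
```

View pics/w2c.png

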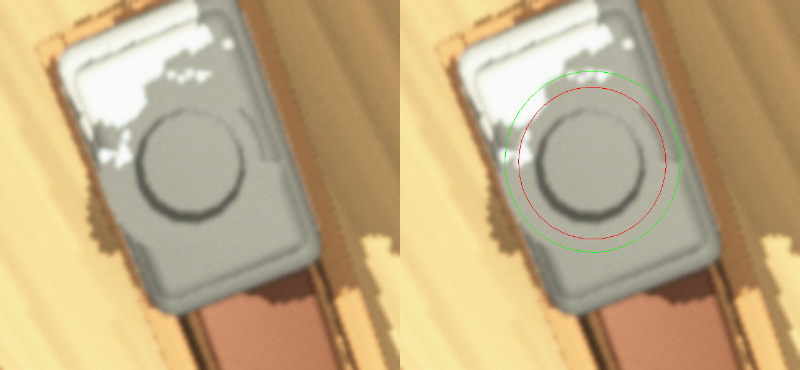

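The rim's bore edge is a clean circle centred at about (251.2,113.0). To cancel hand-eye error, I'll measure the held cap with the same camera.

```bash
python3 - <<'E'
from h import *
m=camera_model("wrist"); s=arm.get_state();R=np.array(s["orientation"]);p=np.array(s["tool_pos"]); print(p.round(2), s["time_s"])
im=cv2.imread("pics/w2.png")
for uv in ((251.2,113),):
  P=at_z(m,uv,158);print(P.round(1),(R.T@(P-p)).round(1))
a=np.linspace(0,2*np.pi,180); b=im.copy()
for ox,col in ((0,(0,0,255)),(3,(0,255,0))):
  for z in (-22.6,3.4):
    e=proj(m,p+np.c_[ox+25.5*np.cos(a),25.5*np.sin(a),0*a+z]@R.T); print(ox,z,e.min(0).round(1),e.max(0).round(1))
    if z<0 : cv2.polylines(b,[(e*8).astype(int)],True,col,1,shift=3)
c=[cv2.resize(x[190:310,195:325],(400,370),interpolation=cv2.INTER_CUBIC) for x in (im,b)]
c[0]=cv2.convertScaleAbs(c[0],alpha=2.5);c[1]=cv2.convertScaleAbs(c[1],alpha=2)
cv2.imwrite("pics/w2d.png",np.hstack(c))
E
```

```text
[585.25 177.31 211.  ] 6.025
[551.7 112.4 158. ] [72.9 -3.8 53. ]
0 -22.6 [207.2 218.7] [305.  305.2]
0 3.4 [214.1 201.6] [298.6 278.1]
3 -22.6 [206.9 213.1] [305.3 300.6]
3 3.4 [213.9 196.6] [298.8 274. ]
```

View pics/w2d.png

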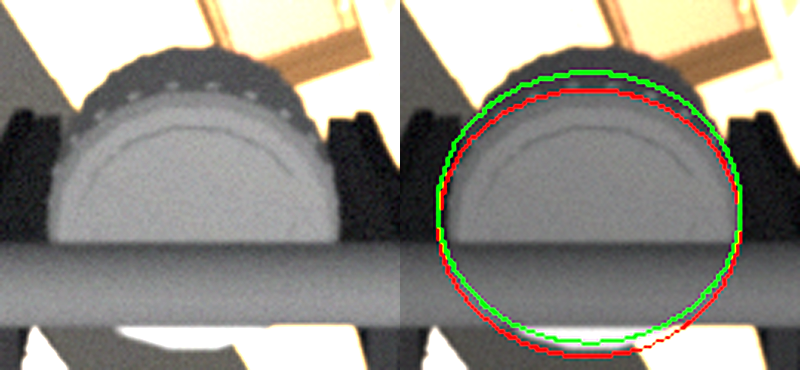

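The cap is centred in the tool: tool x offset about 0, with a camera lateral bias of about +1 mm. So the rim is at tool (+73, -5.0).

apply_moves([
  [0,0,0,0.02,-0.0015,0,0.4],
  [0,0,0,0.045,-0.003,0,0.4],
  [0,0,0,0.065,-0.0045,0.005,0.4],
  [0,0,0,0.073,-0.005,0.015,0.4],
  [0,0,0,0.073,-0.005,0.028,0.4],
  [0,0,0,0.073,-0.005,0.038,0.4],
  [0,0,0,0.073,-0.005,0.044,0.4],
  [0,0,0,0.073,-0.005,0.047,0.4],
  [0,0,0,0.073,-0.005,0.049,0.4],
  [0,0,0,0.073,-0.005,0.051,0.4],
])

```text
time_s: 7.28
tool_pos: [553.2, 112.2, 160.2]
orientation: [[-0.503, -0.864, 0.001], [-0.864, 0.503, 0.0], [-0.0, -0.001, -1.0]]
force: [0.3, 0.6, -0.3]
gripper_width: 50.5
grasp_force: 25.4
```

```bash
cat > st.py <<'E'
from h import *
s=arm.get_state();R=np.array(s["orientation"]);p=np.array(s["tool_pos"])
print(s["time_s"],p.round(1),"yaw",np.degrees(np.arctan2(R[1,0],R[0,0])).round(1),"Ftool",(R.T@np.array(s["force"])).round(1),"T",np.round(s["wrist_torque"],2),"j6",round(s["joint_positions"][5],1),round(s["gripper_width"],1))
E
python3 st.py
```

```text
7.275 [553.2 112.2 160.2] yaw -120.2 Ftool [-0.6  0.1  0.3] T [ 0.09 -0.03 -0.01] j6 -149.7 50.5
```

apply_moves([
  [0,0,0,0,0,0.001,0.4],
  [0,0,0,0,0,0.002,0.4],
  [0,0,0,0,0,0.003,0.4],
  [0,0,0,0,0,0.004,0.4],
  [0,0,0,0,0,0.0045,0.4],
  [0,0,0,0,0,0.0045,0.4],
])

```text
time_s: 8.02
tool_pos: [552.9, 112.1, 155.5]
orientation: [[-0.503, -0.864, -0.0], [-0.864, 0.503, 0.0], [0.0, 0.0, -1.0]]
force: [-0.1, 0.5, -0.6]
gripper_width: 50.1
grasp_force: 25.4
```

```bash
python3 st.py
```

```text
8.025 [552.9 112.1 155.5] yaw -120.2 Ftool [-0.3  0.3  0.6] T [ 0.15 -0.05 -0.04] j6 -149.7 50.1
```

apply_moves([
  [0,0,0,0,0,0.0005,0.4],
  [0,0,0,0,0,0.001,0.4],
  [0,0,0,0,0,0.001,0.4],
])

```text
time_s: 8.4
tool_pos: [553.0, 112.1, 155.3]
orientation: [[-0.503, -0.864, 0.001], [-0.864, 0.503, -0.0], [-0.0, -0.001, -1.0]]
force: [-0.9, -0.1, 4.3]
gripper_width: 50.6
grasp_force: 25.4
```

apply_moves([
  [0,0,0,0,0,0.0005,0.4],
  [0,0,0,0,0,0.001,0.4],
  [0,0,0,0,0,0.001,0.4],
])

```text
time_s: 8.78
tool_pos: [553.3, 112.1, 155.1]
orientation: [[-0.503, -0.864, 0.001], [-0.864, 0.503, -0.0], [-0.001, -0.001, -1.0]]
force: [-2.7, -0.6, 10.3]
gripper_width: 50.3
grasp_force: 25.2
```

```bash
python3 st.py
```

```text
8.775 [553.3 112.1 155.1] yaw -120.2 Ftool [  1.9   2.  -10.3] T [0.14 0.4  0.04] j6 -149.7 50.3
```

apply_moves([
  [0,0,0.08,0,0,-0.0005,0.4],
  [0,0,0.16,0,0,-0.0005,0.4],
  [0,0,0.24,0,0,-0.0005,0.4],
  [0,0,0.31,0,0,-0.0005,0.4],
])

```text
time_s: 9.28
tool_pos: [553.2, 112.1, 155.2]
orientation: [[-0.744, -0.668, 0.001], [-0.668, 0.744, -0.0], [-0.001, -0.001, -1.0]]
force: [-2.8, 0.2, 7.7]
gripper_width: 50.1
grasp_force: 25.3
```

```bash
python3 st.py
```

```text
9.275 [553.2 112.1 155.2] yaw -138.1 Ftool [ 1.9  2.  -7.7] T [0.17 0.33 0.07] j6 -131.8 50.1
```

apply_moves([
  [0,0,0.08,0,0,0,0.4],
  [0,0,0.16,0,0,0,0.4],
  [0,0,0.24,0,0,0,0.4],
  [0,0,0.31,0,0,0,0.4],
])

```text
time_s: 9.78
tool_pos: [553.0, 112.2, 155.2]
orientation: [[-0.913, -0.409, 0.001], [-0.409, 0.913, 0.0], [-0.001, -0.0, -1.0]]
force: [-2.0, 0.5, 7.1]
gripper_width: 50.1
grasp_force: 25.3
```

apply_moves([
  [0,0,0.08,0,0,0,0.4],
  [0,0,0.16,0,0,0,0.4],
  [0,0,0.24,0,0,0,0.4],
  [0,0,0.31,0,0,0,0.4],
])

```text
time_s: 10.28
tool_pos: [553.1, 112.3, 155.3]
orientation: [[-0.994, -0.111, 0.001], [-0.111, 0.994, 0.0], [-0.001, 0.0, -1.0]]
force: [-2.7, 0.7, 8.1]
gripper_width: 50.8
grasp_force: 25.3
```

apply_moves([
  [0,0,0.08,0,0,0,0.4],
  [0,0,0.16,0,0,0,0.4],
  [0,0,0.24,0,0,0,0.4],
  [0,0,0.31,0,0,0,0.4],
])

```text
time_s: 10.78
tool_pos: [552.8, 112.4, 155.0]
orientation: [[-0.98, 0.198, 0.0], [0.198, 0.98, 0.0], [-0.0, 0.0, -1.0]]
force: [-2.6, 0.2, 5.2]
gripper_width: 50.2
grasp_force: 25.3
```

apply_moves([
  [0,0,0.08,0,0,0,0.4],
  [0,0,0.16,0,0,0,0.4],
  [0,0,0.24,0,0,0,0.4],
  [0,0,0.31,0,0,0,0.4],
])

```text
time_s: 11.28
tool_pos: [552.5, 112.5, 153.7]
orientation: [[-0.873, 0.488, -0.001], [0.488, 0.873, 0.001], [0.001, 0.0, -1.0]]
force: [0.2, 0.6, 0.1]
gripper_width: 50.1
grasp_force: 25.4
```

```bash
python3 st.py
```

```text
11.275 [552.5 112.5 153.7] yaw 150.8 Ftool [ 0.2  0.6 -0.1] T [ 0.23 -0.06 -0.03] j6 -60.7 50.1
```

The lugs have dropped into the gaps. I'll lower the cap until the disc touches the rim.

apply_moves([
  [0,0,0,0,0,0.001,0.4],
  [0,0,0,0,0,0.002,0.4],
  [0,0,0,0,0,0.003,0.4],
  [0,0,0,0,0,0.004,0.4],
  [0,0,0,0,0,0.005,0.4],
  [0,0,0,0,0,0.005,0.4],
])

```text
time_s: 12.02
tool_pos: [553.0, 112.2, 149.2]
orientation: [[-0.874, 0.485, 0.0], [0.485, 0.874, 0.0], [-0.0, 0.0, -1.0]]
force: [0.3, 1.7, 2.3]
gripper_width: 50.5
grasp_force: 25.4
```

```bash
python3 st.py
```

```text
12.025 [553.  112.2 149.2] yaw 151.0 Ftool [ 0.5  1.6 -2.3] T [0.41 0.01 0.  ] j6 -60.9 50.5
```

apply_moves([
  [0,0,0,0,0,0.0012,0.4],
  [0,0,0,0,0,0.0024,0.4],
  [0,0,0,0,0,0.0036,0.4],
  [0,0,0,0,0,0.0048,0.4],
  [0,0,0,0,0,0.0058,0.4],
  [0,0,0,0,0,0.0058,0.4],
])

```text
time_s: 12.78
tool_pos: [553.4, 112.4, 144.6]
orientation: [[-0.874, 0.485, 0.002], [0.485, 0.874, 0.0], [-0.001, 0.001, -1.0]]
force: [-2.0, 3.2, 9.8]
gripper_width: 50.6
grasp_force: 25.2
```

```bash
python3 st.py
```

```text
12.775 [553.4 112.4 144.6] yaw 151.0 Ftool [ 3.2  1.8 -9.8] T [0.5  0.33 0.03] j6 -60.9 50.6
```

apply_moves([
  [0,0,0,0,0,0.001,0.4],
  [0,0,0,0,0,0.002,0.4],
  [0,0,0,0,0,0.002,0.4],
])

```text
time_s: 13.15
tool_pos: [553.4, 112.5, 143.0]
orientation: [[-0.874, 0.485, 0.002], [0.485, 0.874, 0.001], [-0.001, 0.001, -1.0]]
force: [-2.7, 2.5, 12.5]
gripper_width: 50.1
grasp_force: 25.1
```

```bash
python3 st.py
```

```text
13.15 [553.4 112.5 143. ] yaw 151.0 Ftool [  3.5   0.9 -12.5] T [0.51 0.46 0.04] j6 -60.9 50.1
```

apply_moves([
  [0,0,0.09,0,0,0,0.4],
  [0,0,0.18,0,0,0,0.4],
  [0,0,0.27,0,0,0,0.4],
  [0,0,0.35,0,0,0,0.4],
])

```text
time_s: 13.65
tool_pos: [553.4, 112.9, 143.1]
orientation: [[-0.653, 0.757, 0.002], [0.757, 0.653, 0.001], [-0.0, 0.002, -1.0]]
force: [-2.6, 3.6, 13.0]
gripper_width: 50.5
grasp_force: 25.2
```

```bash
python3 st.py
```

```text
13.65 [553.4 112.9 143.1] yaw 130.8 Ftool [  4.4   0.4 -13. ] T [0.71 0.42 0.13] j6 -40.7 50.5
```

apply_moves([
  [0,0,0.09,0,0,0,0.4],
  [0,0,0.18,0,0,0,0.4],
  [0,0,0.27,0,0,0,0.4],
  [0,0,0.35,0,0,0,0.4],
])

```text
time_s: 14.15
tool_pos: [553.5, 113.1, 143.1]
orientation: [[-0.354, 0.935, 0.002], [0.935, 0.354, 0.001], [0.001, 0.003, -1.0]]
force: [-2.8, 4.5, 13.3]
gripper_width: 50.4
grasp_force: 25.2
```

```bash
python3 st.py
```

```text
14.15 [553.5 113.1 143.1] yaw 110.7 Ftool [  5.2  -1.  -13.3] T [0.75 0.48 0.05] j6 -20.6 50.4
```

apply_moves([
  [0,0,0.09,0,0,0,0.4],
  [0,0,0.18,0,0,0,0.4],
  [0,0,0.26,0,0,0,0.4],
])

```text
time_s: 14.52
tool_pos: [553.6, 113.1, 143.2]
orientation: [[-0.102, 0.995, 0.002], [0.995, 0.102, 0.002], [0.001, 0.003, -1.0]]
force: [-2.8, 3.9, 12.9]
gripper_width: 50.7
grasp_force: 25.2
```

```bash
python3 st.py
```

```text
14.525 [553.6 113.1 143.2] yaw 95.8 Ftool [  4.2  -2.4 -12.9] T [0.78 0.43 0.17] j6 -5.7 50.7
```

apply_moves([
  [0,0,0.05,0,0,0,0.4],
  [0,0,0.1,0,0,0,0.4],
  [0,0,0.14,0,0,0,0.4],
])

```text
time_s: 14.9
tool_pos: [553.7, 113.1, 143.2]
orientation: [[0.037, 0.999, 0.003], [0.999, -0.037, 0.002], [0.002, 0.003, -1.0]]
force: [-3.2, 4.7, 12.8]
gripper_width: 50.5
grasp_force: 25.2
```

```bash
python3 st.py
```

```text
14.9 [553.7 113.1 143.2] yaw 87.9 Ftool [  4.6  -3.4 -12.8] T [0.79 0.47 0.12] j6 2.2 50.5
```

apply_moves([
  [0,0,0.04,0,0,0,0.4],
  [0,0,0.08,0,0,0,0.4],
])

```text
time_s: 15.15
tool_pos: [553.8, 113.1, 143.2]
orientation: [[0.117, 0.993, 0.003], [0.993, -0.117, 0.002], [0.002, 0.003, -1.0]]
force: [-2.9, 4.2, 13.4]
gripper_width: 50.6
grasp_force: 25.2
```

```bash
python3 st.py
```

```text
15.15 [553.8 113.1 143.2] yaw 83.3 Ftool [  3.8  -3.3 -13.4] T [0.79 0.42 0.09] j6 6.8 50.6
```

apply_moves([
  [0,0,0.04,0,0,0,0.4],
  [0,0,0.08,0,0,0,0.4],
])

```text
time_s: 15.4
tool_pos: [553.9, 113.2, 143.2]
orientation: [[0.196, 0.981, 0.003], [0.981, -0.196, 0.002], [0.002, 0.003, -1.0]]
force: [-2.4, 5.3, 12.5]
gripper_width: 50.2
grasp_force: 25.2
```

```bash
python3 st.py
```

```text
15.4 [553.9 113.2 143.2] yaw 78.7 Ftool [  4.7  -3.3 -12.5] T [0.86 0.42 0.22] j6 11.4 50.2
```

apply_moves([
  [0,0,0.03,0,0,0,0.4],
  [0,0,0.05,0,0,0,0.4],
])

```text
time_s: 15.65
tool_pos: [554.1, 113.3, 143.3]
orientation: [[0.244, 0.97, 0.004], [0.97, -0.244, 0.002], [0.003, 0.003, -1.0]]
force: [-2.3, 5.3, 11.9]
gripper_width: 50.3
grasp_force: 25.1
```

```bash
python3 st.py
```

```text
15.65 [554.1 113.3 143.3] yaw 75.9 Ftool [  4.6  -3.5 -11.9] T [0.91 0.32 0.31] j6 14.2 50.3
```

apply_moves([
  [0,0,0.025,0,0,0,0.4],
  [0,0,0.04,0,0,0,0.4],
])

```text
time_s: 15.9
tool_pos: [554.0, 113.5, 143.2]
orientation: [[0.28, 0.96, 0.003], [0.96, -0.28, 0.002], [0.003, 0.003, -1.0]]
force: [-1.5, 6.2, 12.2]
gripper_width: 50.3
grasp_force: 25.2
```

```bash
python3 st.py
```

```text
15.9 [554.  113.5 143.2] yaw 73.7 Ftool [  5.6  -3.1 -12.1] T [1.12 0.44 0.67] j6 16.4 50.3
```

The stop is felt: torque rises to 0.67 N·m after 77°. I'll relax the twist slightly, let the cap rise on its spring, then open the gripper.

apply_moves([
  [0,0,-0.04,0,0,0,0.4],
  [0,0,-0.04,0,0,-0.0015,0.4],
  [0,0,-0.04,0,0,-0.003,0.4],
  [0,0,-0.04,0,0,-0.0045,0.4],
  [0,0,-0.04,0,0,-0.005,0.4],
])

```text
time_s: 16.52
tool_pos: [553.7, 112.5, 147.0]
orientation: [[0.243, 0.97, 0.002], [0.97, -0.243, 0.001], [0.001, 0.002, -1.0]]
force: [-0.1, 4.3, 5.9]
gripper_width: 50.7
grasp_force: 25.3
```

```bash
python3 st.py
```

```text
16.525 [553.7 112.5 147. ] yaw 75.9 Ftool [ 4.1 -1.1 -5.9] T [0.69 0.01 0.19] j6 14.2 50.7
```

apply_moves([
  [0,0,0,0,0,-0.001,0.4],
  [0,0,0,0,0,-0.0018,0.4],
  [0,0,0,0,0,-0.0018,0.4],
])

```text
time_s: 16.9
tool_pos: [553.1, 112.0, 147.8]
orientation: [[0.244, 0.97, 0.0], [0.97, -0.244, -0.0], [-0.0, 0.0, -1.0]]
force: [1.3, 2.6, 1.3]
gripper_width: 50.2
grasp_force: 25.3
```

```bash
python3 st.py
```

```text
16.9 [553.1 112.  147.8] yaw 75.9 Ftool [ 2.9  0.6 -1.3] T [ 0.54 -0.25  0.17] j6 14.2 50.2
```

Force fell 4.6 N over 0.8 mm of lift, where the spring alone would give about 1.4 N. The lugs are bearing on the recess ceiling, so the cap is locked. I'll open and retreat.

apply_moves([
  [0,0,0,0,0,0,0.65],
  [0,0,0,0,0,0,0.8],
  [0,0,0,0,0,0,0.8],
  [0,0,0,0,0,0,0.8],
  [0,0,0,0,0,-0.01,0.8],
  [0,0,0,0,0,-0.03,0.8],
  [0,0,0,0,0,-0.06,0.8],
  [0,0,0,-0.02,0,-0.09,0.8],
  [0,0,0,-0.05,0,-0.1,0.8],
  [0,0,0,-0.07,0,-0.1,0.8],
  [0,0,0,-0.07,0,-0.1,0.8],
])

```text
time_s: 18.27
tool_pos: [535.3, 43.3, 247.9]
orientation: [[0.246, 0.969, -0.001], [0.969, -0.246, 0.0], [0.0, -0.001, -1.0]]
force: [-0.6, 0.8, 0.1]
gripper_width: 69.8
grasp_force: 0.0
```

```bash
python3 look.py cap 160 w3; python3 st.py
```

```text
18.275 [535.3  43.3 247.9] yaw 75.8 j [-7.3 21.7 93.   0.  65.4  6.9] cam [554.5 122.1 409.2] fwd [-0.07 -0.29 -0.95] F [-0.6  0.8  0.1]
[222.2 228.   26.3  32.6] 0.91 [496.6  21.6 160. ] tool d [-30.5 -32.1  87.9]
  ell [array([221.3, 227.1]), array([26. , 27.7]), np.float64(28.6)]
[185.7 315.2  29.3  29.7] 0.75 [434.9 -60.4 160. ] tool d [-125.2  -71.7   87.9]
  ell [array([187.4, 315.6]), array([23.1, 27.8]), np.float64(40.6)]
[257.8 112.9  65.9  65.8] 0.67 [552.2 111.2 160. ] tool d [70.  -0.2 87.9]
  ell [array([258.2, 110.6]), array([64.6, 67.1]), np.float64(171.9)]
18.375 [535.5  44.5 247.5] yaw 75.9 Ftool [-0.4  0.5  0.3] T [-0.03 -0.07  0.  ] j6 6.9 69.4
```

View pics/w3.png

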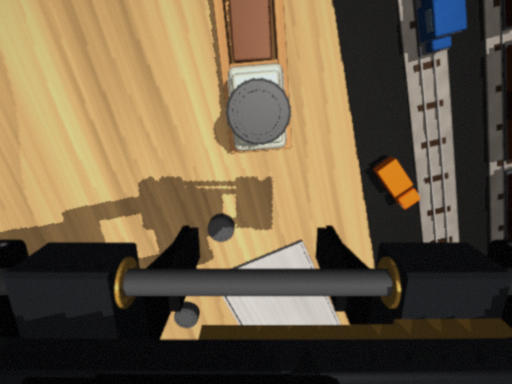

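The cap sits level and concentric on the bottle at (258,111). The bottle is in its pocket and nothing else has moved. Handing in.

```bash
python3 -c "
from plant import ticket; print(ticket.sign_off())"
```

```text
the job is handed in; nothing more can be done
None
```

The cap is on the bottle: I turned it until I felt the stop, and it sprang up locked when I let go. The highest press I read was 13.4 N (30 N limit), and I handed in at about 18 s of the 72 s allowed; the sign-off returned no verdict.

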